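# Index the bearing stage to the gauge and lock it with its pull knob

### The job

First clear the vee block off the slide onto the bench, then push the carriage along until the middle of its bearing stands square opposite the gauge post. Then lock the carriage there: pull the black T-knob up, turn it a quarter turn anticlockwise so that its bar lies across the slide, push it fully home and let go. Do not touch the gauge, and leave the screwdriver and the spray can where they are.

Things in the scene. Friction and masses are not known exactly. Their poses are not given: they have to be found in the camera images.
- bed: Fixed steel slide bed, 100 mm wide (its x), 296 mm long (its y), tops of the ways 30 mm above the bench. Origin: centre of its underside, on the bench top. Its +x side is the far side (gauge side), its -x side faces the robot and the open bench; the carriage travels along its -y (to the robot's right). In the middle channel lies an index rack with three cross slots, one for each of three stations. On its -x side the bench beside the vee block is free for about 100 mm.
- carriage (a joint): Travel of the aluminium carriage along the bed's -y, 0 to 0.145 m; stiff (about 4 N), stays where it is left. It can be locked only at 0.055, 0.095 and 0.135 m, where the bearing stands opposite one of the three feet beside the bed; about 3 mm off, the knob's blade still finds its slot. Carriage 96 mm wide, 135 mm long, from 31 to 57 mm above the bench; a thin index tab stands out 10 mm from its +x side in line with the bearing's middle.
- carriage_centre (a point): Centre of the carriage's top face, 57 mm above the bench; axes as the bed's.
- push_face (a point): Centre of the carriage's flat +y end face (96 mm wide, 26 mm high), the face to push for travel towards larger joint values; 44 mm above the bench. The bed reaches at least 8 mm beyond this face, but stays below it (30 mm). The opposite (-y) end face is 135 mm away and can be pushed to go back.
- bearing_centre (a point): Middle of the ball bearing (84 mm across, 16 mm high, fixed on the carriage), at its top face, 73 mm above the bench; 68 mm from the knob's axis along the bed's +y and 45 mm from the push face.
- knob_grip (a point): Middle of the knob's black bar, on its upright turning axis. The bar is 64 mm long (its y), 16 mm wide (its x, the width to grip) and 24 mm high; its middle is 101 mm above the bench when the knob is home and rises with it. Turns with the knob. Grip it from above across the 16 mm.
- knob_lift (a joint): How far the knob is pulled up, m: 0 fully home, 0.016 at its upper stop. Stiff (about 5 N), no spring: it stays where it is left. From 0.011 up its blade is out of the rack and the knob can turn.
- knob_turn (a joint): Turn of the knob, rad, anticlockwise seen from above: near 0 the bar lies along the bed (free), near 1.57 across it (locked); stops at -0.05 and 1.62. Turns only when pulled up; pushing it home across the bed is possible only at a station, and then locks the carriage.
- gauge_post: Fixed gauge post on a round foot 32 mm across, total height 80 mm, dial 36 mm across facing the bed, brass tip 37 mm above the bench reaching 22 mm towards the bed. Stands 110 mm from the bed's centre line on its +x side, at one of three places; axes as the bed's. Origin: centre of its underside. The bearing is in place when bearing_centre has the same bed y as this. Two low plain feet (12 mm high) fill the other two places.
- vee: Loose steel vee block, 45 x 44 mm and 34 mm high, a vee groove along its top; its sides (and groove) are turned 0.36 rad anticlockwise from its own x and y axes (57 x 56 mm over all along them), about 0.4 kg, standing on the slide ahead of the carriage. Origin: centre of its underside.
- vee_centre (a point): Middle of the vee block, 17 mm above its origin; 47 mm above the bench while it stands on the slide, 17 to 29 mm when it lies on the bench.
- driver: Screwdriver lying along the bed on the robot's side of it, 182 mm long (its y, handle at +y), 34 mm wide, 28 mm high; bystander. Origin: centre of its underside.
- can: Teal spray can, 52 mm across and 181 mm high, standing beyond the right end of the bed, on its far side; bystander. Origin: centre of its underside.

How it is judged:
By the outcome, as a careful person would: the job done as asked, in the order asked, and still so for the second after the job is handed in, with the robot touching nothing.
It also fails if it takes over 64 s, if anything falls off the work surface, if the arm or the gripper's body presses on something with over 40 N, if the wrist force passes 120 N, or if a joint passes its speed limit or range.

### The arm

A 6-joint arm with a two-finger parallel gripper is mounted at the origin on a cart in front of the work surface, level with it; the furniture and walls round the work are solid. World frame = base frame: x ahead of the robot, y to its left, z up, the work surface at z = 0. Lengths are in m, angles in degrees, forces in N, time in s.
With the tool pointing down it reaches from about 0.35 to 0.875 m from the base axis. Payload 4.2 kg.
Tool frame: the origin (TCP) lies at the very end of the fingers, on their centre line; the grasp point (between the pads) lies 19 mm behind it; y points along the fingers, z is the direction in which the jaws open and shut, and the axes are right-handed (so a half turn about y gives the same grasp; the last joint's range is limited). The gripper opens to 87 mm and grips with 3 to 60 N. Pads are 19 mm wide; open, the fingers measure 117 mm over their backs; the gripper's body (75 mm by 190 mm) begins 51 mm behind the grasp point.
Start: joints at [85.233, 22.042, 0.453, 0, -68.411, -14.817], TCP at [0.209, 0.589, 0.223] pointing down, gripper open.
Joint ranges: [-179.83, 179.83], [-69.29, 118.12], [-61.27, 80.66], [-181.25, 117.63], [-171.15, -9.14], [-177.46, 177.46]. Speed limits (degrees/s): [159.86, 159.86, 180, 180, 180, 180].

### API

Orientations are given as a 3x3 rotation matrix whose columns are the frame's x, y, z axes.
In Python, from station import r, eyes gives the robot as it stands.
- The arm moves only by the tool play_rows, never from a script. Its argument "deltas" is one flat list of numbers, 5 for each row, row after row: the closure in counts, from 0 (fully open) to 255 (shut), then the shift along the tool's x, y, z in mm, then the turn about the tool's y in rad. In form: [claw, tx, ty, tz, roll, claw, tx, ty, tz, roll, ...]. A call has exactly 10 rows; each row shifts and turns the commanded pose from where the row before left it, along the tool's axes as they then stand; what a row does not reach is not made up. A row lasts 1/10 s, in which the tool goes at most 50 mm and 8.59 degrees, less where a joint would pass 70% of its speed; a pose out of reach is approached as far as the arm can. A call is refused whole if a number of a shift passes 50 or a number of a turn 0.15, either way. A call with a gripper value outside its range is refused whole. The fingers move at their own pace and stop on an object; the grip force is fixed at half the most. Time passes only in rows, so rows that do not move let the fingers close, or fill a call up. It gives the time, the measured TCP pose, the force and the opening at its end, in the units of the state.
- r.sense(): the state, without advancing time (a new reading comes with each control period).
- eyes.capture(name): name is "scene" or "top" or "wrist"; returns a dict with "img" (480x640x3 uint8, blue, green, red), "vfov" (degrees; the focal length in pixels is half the picture's height over the tangent of half this angle, whatever the lens; pixels are square), "cx", "cy" (the principal point, pixels), "distortion" ([k1, k2, p1, p2, k3] as OpenCV has them; the pictures are not rectified), "R" (3x3) and "t" (3): a world point X has camera coordinates R X + t; the wrist camera has in their place "tool_from_camera" (4x4, takes a point from camera to tool coordinates, whose origin is the TCP and whose axes are the tool frame's). Camera axes: x right, y down, z forward; pixel columns grow to the right and rows downward; lengths in m; the calibration is good to about 2 mm. A picture is of the moment at which its call begins: read the wrist's pose just before it. There is no depth.
- r.finish_job(): hands the job in, once; it reports no verdict.
The state is a dict: "time_s": time; "joints": joint angles; "joint_velocities": joint speeds; "effort": joint torques, N m; "tcp_pos": TCP position; "ee_rot": TCP orientation; "wrist_force": force on the tool from outside, world axes, zero at the start; "moment": the same for the moment, N m; "gripper_width": opening from 0.0 (shut) to 1.0 (fully open).
Only numpy, scipy, OpenCV 4.12 (cv2) and the standard library are available. Lean on these libraries where they do the work, as an engineer would, in place of code of your own. Each camera call takes 0.05 s, during which the arm holds its last target.

## Working session

There is one attempt and no reset: what is moved stays moved. The work goes in short steps, Python scripts to look and compute and a tool call to move; the robot and the scene stay as the last step left them, time stands still between calls to the robot, and variables do not carry over. Pictures are saved under pics/ and viewed, and the job is handed in when it is done.

Besides the shell and the picture viewer there is one more tool, called after "Call:" as a command line: name --argument value ..., lists and objects as JSON in quotes. play_rows: Moves the arm, as the interface text tells. Its arguments: {"type":"object","properties":{"deltas":{"type":"array","items":{"type":"number"}}},"required":["deltas"]}

```bash
mkdir -p pics; ls; python3 - <<'E'
from station import r, eyes
import cv2,numpy as np
s=r.sense();print(s['time_s'],s['tcp_pos'],np.round(s['ee_rot'],3),s['gripper_width'],s['wrist_force'])
for n in ['scene','top','wrist']:
    c=eyes.capture(n);cv2.imwrite(f'pics/{n}0.png',c['img']);
    print(n,{k:np.round(v,4).tolist() for k,v in c.items() if k!='img'})
E
```

```text
pics
0.0 [0.20925447 0.58828677 0.22145092] [[-0.942 -0.001 -0.335]
 [ 0.335 -0.002 -0.942]
 [-0.    -1.     0.002]] 0.995382926806313 [0.34787039 0.4561009  0.61662858]
scene {'vfov': 52.4762, 'cx': 311.2909, 'cy': 247.1813, 'distortion': [-0.0987, 0.0, 0.0, 0.0, 0.0], 'R': [[0.5272, -0.8496, 0.0134], [-0.4517, -0.2936, -0.8425], [0.7197, 0.4381, -0.5385]], 't': [-0.2886, 0.3197, 0.4552]}
top {'vfov': 53.2815, 'cx': 309.5916, 'cy': 234.2873, 'distortion': [0.0217, 0.0, 0.0, 0.0, 0.0], 'R': [[-0.024, -0.9997, -0.0017], [-0.994, 0.024, -0.1069], [0.1069, -0.0008, -0.9943]], 't': [0.0226, 0.5989, 0.8931]}
wrist {'vfov': 58.1748, 'cx': 315.8226, 'cy': 237.7279, 'distortion': [-0.04, 0.0, 0.0, 0.0, 0.0], 'tool_from_camera': [[-0.0013, 0.9548, 0.2973, -0.0815], [-0.0009, -0.2973, 0.9548, -0.1627], [1.0, 0.0009, 0.0013, -0.0007], [0.0, 0.0, 0.0, 1.0]]}
```

View pics/scene0.png

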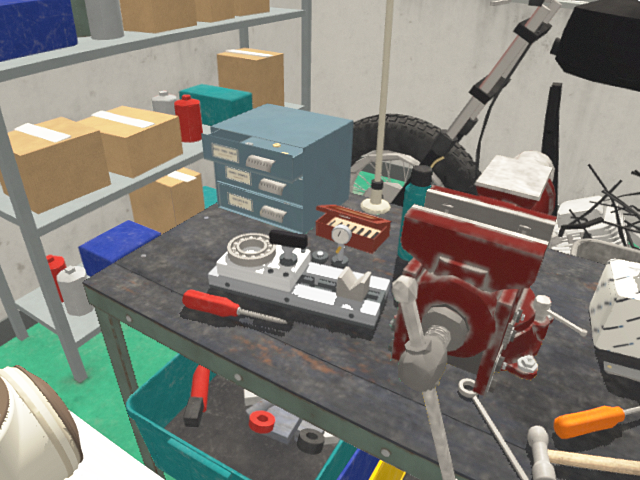

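View pics/top0.png

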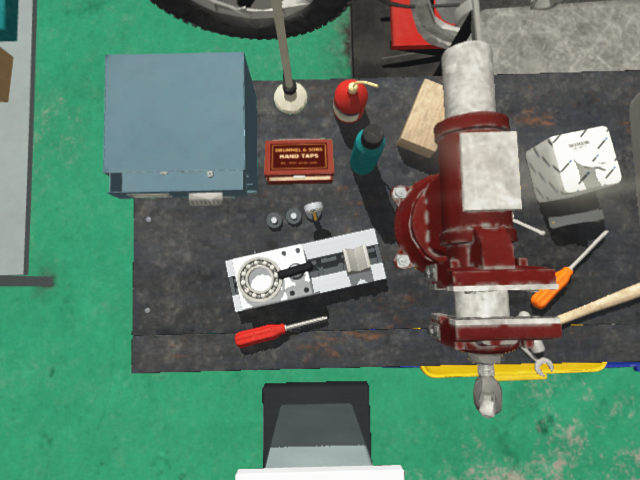

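View pics/wrist0.png

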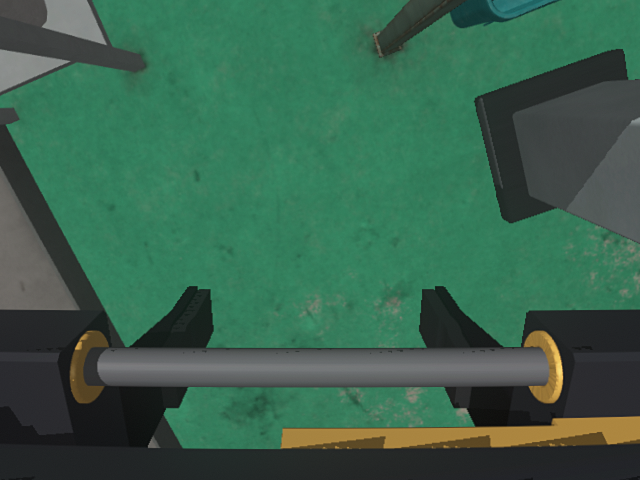

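```bash
python3 - <<'E'
import cv2
a=cv2.imread('pics/top0.png')[185:355,215:400];cv2.imwrite('pics/topz.png',cv2.resize(a,None,fx=4.3,fy=3.5*1.0,interpolation=cv2.INTER_CUBIC) if 0 else cv2.resize(a,None,fx=3.5,fy=3.5,interpolation=cv2.INTER_CUBIC))
a=cv2.imread('pics/scene0.png')[165:340,175:400];cv2.imwrite('pics/scz.png',cv2.resize(a,None,fx=3.4,fy=3.4,interpolation=cv2.INTER_CUBIC))
E
```

```text
(no output)
```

View pics/topz.png

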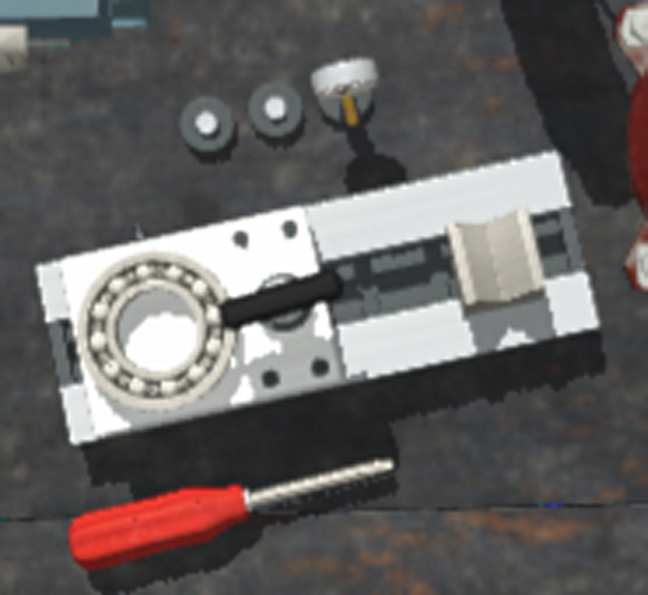

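View pics/scz.png

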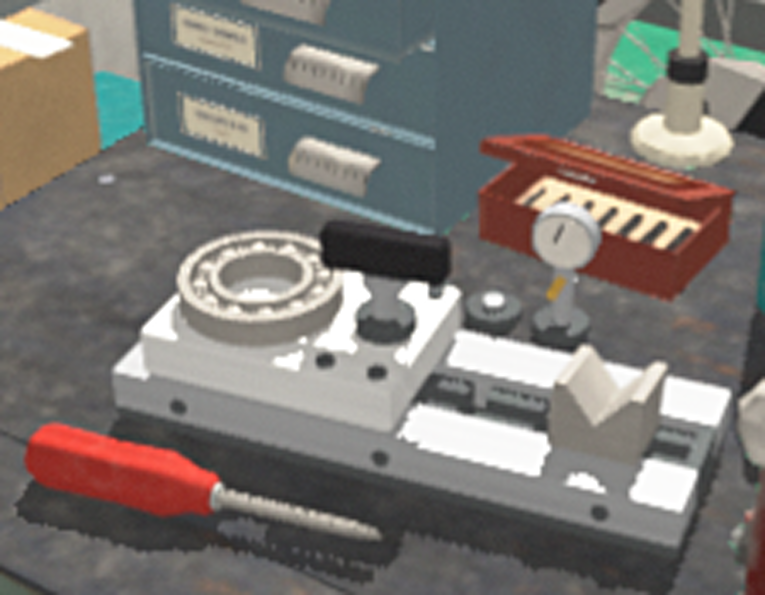

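```bash
cat > h.py <<'E'
from station import r, eyes
import cv2,numpy as np
def K(c):
    f=240/np.tan(np.radians(c['vfov'])/2);return np.array([[f,0,c['cx']],[0,f,c['cy']],[0,0,1.]])
def ext(c,s=None):
    if 'R' in c: return np.array(c['R']),np.array(c['t'])
    T=np.array(c['tool_from_camera']);W=np.eye(4);W[:3,:3]=s['ee_rot'];W[:3,3]=s['tcp_pos']
    M=np.linalg.inv(W@T);return M[:3,:3],M[:3,3]
def px2w(c,uv,z,s=None):
    R,t=ext(c,s);n=cv2.undistortPoints(np.array([[uv]],float),K(c),np.array(c['distortion']))[0,0]
    d=R.T@np.array([n[0],n[1],1]);o=-R.T@t
    return o+d*(z-o[2])/d[2]
def w2px(c,X,s=None):
    R,t=ext(c,s);return cv2.projectPoints(np.atleast_2d(np.array(X,float)),cv2.Rodrigues(R)[0],t,K(c),np.array(c['distortion']))[0][:,0]
E
cat > a.py <<'E'
from h import *
c=eyes.capture('top');s=eyes.capture('scene')
def tz(x,y,z): return px2w(c,(215+(x+.5)/3.5-.5,185+(y+.5)/3.5-.5),z)
def sz(x,y,z): return px2w(s,(175+(x+.5)/3.4-.5,165+(y+.5)/3.4-.5),z)
P={}
for n,x,y,z in [('bLF',38,268,.03),('bLN',75,443,.03),('bRF',558,153,.03),('bRN',603,330,.03),('v1',447,225,.064),('v2',523,208,.064),('v3',545,285,.064),('v4',472,305,.064),('bear',157,330,.073),('foot1',207,124,.012),('foot2',276,106,.012),('k1',222,312,.113),('k2',342,285,.113),('cRF',304,209,.057),('cRN',344,377,.057)]:
    P[n]=tz(x,y,z);print(n,P[n].round(4))
for n,x,y,z in [('bRN',683,520,.03),('bLN',113,376,.03),('bRF',733,387,.03),('bear',260,275,.073),('foot2',493,303,.012),('gaugefoot',561,328,.004),('knob',386,252,.101)]:
    print('scene',n,sz(x,y,z).round(4))
bl=P['bRF']+P['bRN']-P['bLF']-P['bLN'];print('len',np.linalg.norm(bl)/2,'yaw of -y dir',np.degrees(np.arctan2(bl[1],bl[0])))
E
python3 a.py
```

```text
bLF [0.5513 0.1713 0.03  ]
bLN [0.4556 0.1516 0.03  ]
bRF [ 0.608  -0.1172  0.03  ]
bRN [ 0.5099 -0.138   0.03  ]
v1 [ 0.567  -0.0521  0.064 ]
v2 [ 0.5751 -0.0928  0.064 ]
v3 [ 0.5339 -0.103   0.064 ]
v4 [ 0.5243 -0.064   0.064 ]
bear [0.515  0.1017 0.073 ]
foot1 [0.6315 0.0784 0.012 ]
foot2 [0.6408 0.0391 0.012 ]
k1 [0.5225 0.0649 0.113 ]
k2 [0.5345 0.0047 0.113 ]
cRF [0.578  0.0238 0.057 ]
cRN [0.488  0.0046 0.057 ]
scene bRN [ 0.5055 -0.1411  0.03  ]
scene bLN [0.4498 0.1477 0.03  ]
scene bRF [ 0.6109 -0.1184  0.03  ]
scene bear [0.5128 0.1004 0.073 ]
scene foot2 [0.6347 0.0357 0.012 ]
scene gaugefoot [ 0.6442 -0.0027  0.004 ]
scene knob [0.5279 0.0339 0.101 ]
len 0.2943221700545015 yaw of -y dir -79.13044254988837
```

```bash
cat >> a.py <<'E'
print('---')
yaw=np.radians(10.87);ex=np.array([np.cos(yaw),np.sin(yaw)]);ey=np.array([-ex[1],ex[0]])
o=(P['bLF']+P['bLN']+P['bRF']+P['bRN'])[:2]/4
def bed(p): d=np.array(p[:2])-o;return np.round([d@ex,d@ey],4)
print('o',o)
for k in P: print(k,bed(P[k]))
print('tip',bed(tz(393,465,.01)),'gauge',bed(sz(561,328,.004)),'gfoot top',bed(tz(349,103,.004)),'bench near edge',px2w(c,(300,371),0))
def tri(a,b):
    A=[]
    for cc,uv in((c,a),(s,b)):
        R,t=ext(cc);n=cv2.undistortPoints(np.array([[uv]],float),K(cc),np.array(cc['distortion']))[0,0]
        M=np.c_[R,t];A+= [n[0]*M[2]-M[0],n[1]*M[2]-M[1]]
    v=np.linalg.svd(np.array(A))[2][-1];return v[:3]/v[3]
print('vise jaw fixed left', tri((446,270),(427,186)),'near jaw', tri((441,318),(403,208)))
print('can top',tri((372,135),(418,170)))
for z in(0,.1,.2): print(z,px2w(c,(395,215),z),px2w(c,(441,300),z))
E
python3 a.py|sed -n '/---/,$p'
python3 - <<'E'
import cv2
a=cv2.imread('pics/top0.png')[60:360,340:600];cv2.imwrite('pics/vt.png',cv2.resize(a,None,fx=2,fy=2))
a=cv2.imread('pics/scene0.png')[140:400,340:600];cv2.imwrite('pics/vs.png',cv2.resize(a,None,fx=2.3,fy=2.3))
E
```

```text
---
o [0.53119674 0.01690848]
bLF [0.0488 0.1478]
bLN [-0.0488  0.1465]
bRF [ 0.0502 -0.1462]
bRN [-0.0502 -0.1481]
v1 [ 0.0221 -0.0745]
v2 [ 0.0224 -0.116 ]
v3 [-0.0199 -0.1182]
v4 [-0.022  -0.0782]
bear [0.0001 0.0864]
foot1 [0.1101 0.0415]
foot2 [0.1119 0.0011]
k1 [0.0005 0.0488]
k2 [ 0.0009 -0.0126]
cRF [ 0.0472 -0.0021]
cRN [-0.0447 -0.004 ]
tip [-0.0985 -0.0204] gauge [ 0.1073 -0.0406] gfoot top [ 0.1059 -0.04  ] bench near edge [0.33670656 0.03307939 0.        ]
vise jaw fixed left [ 0.51796136 -0.18642668  0.25818604] near jaw [ 0.45083747 -0.17925217  0.25415765]
can top [ 0.74684548 -0.09797297  0.17566886]
0 [ 0.63751261 -0.16429037  0.        ] [ 0.4664775  -0.24724019  0.        ]
0.1 [ 0.62310833 -0.14609893  0.1       ] [ 0.47003887 -0.22033565  0.1       ]
0.2 [ 0.60870404 -0.1279075   0.2       ] [ 0.47360023 -0.1934311   0.2       ]
```

View pics/vt.png

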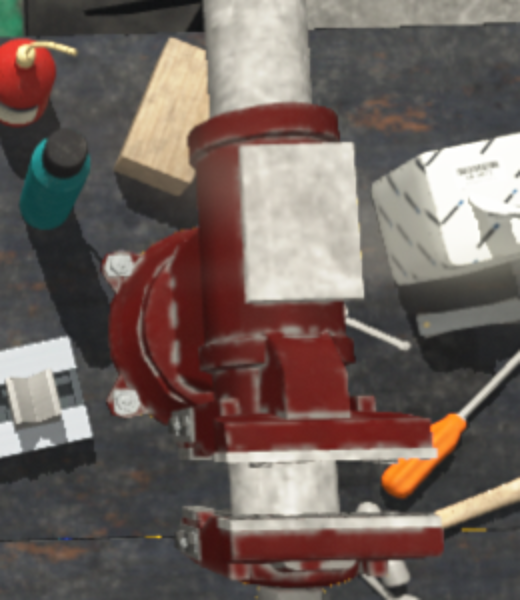

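View pics/vs.png

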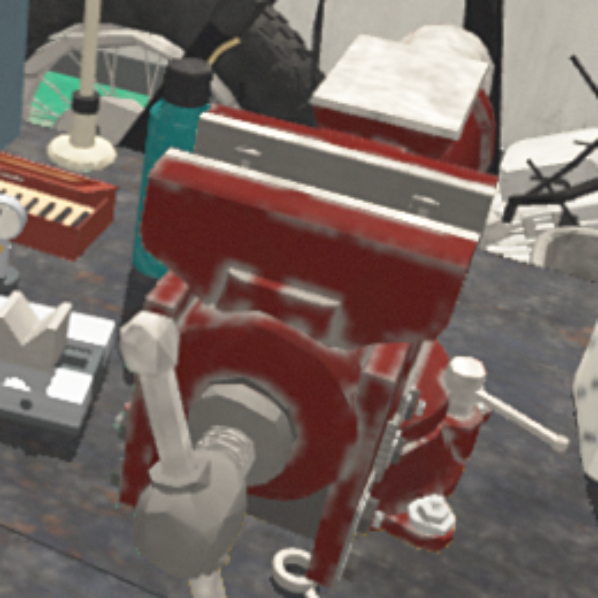

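Call:
play_rows --deltas '[0, 0, 0, 0, 0.1485, 0, 0, 0, 0, 0.1485, 0, 0, 0, 0, 0.1485, 0, 0, 0, 0, 0.1485, 0, 0, 0, 0, 0.1485, 0, 0, 0, 0, 0.1485, 0, 0, 0, 0, 0.1485, 0, -35, 0, -10, 0, 0, -35, 0, -10, 0, 0, -35, 0, -10, 0]'

```text
time_s: 1.35
tcp_pos: [0.259, 0.4903, 0.2224]
ee_rot: [[-0.189, -0.0, -0.982], [0.982, -0.0, -0.189], [-0.0, -1.0, 0.0]]
wrist_force: [1.2, 0.2, 0.5]
gripper_width: 0.998
```

Call:
play_rows --deltas '[0, -40, 0, -12, 0, 0, -40, 0, -12, 0, 0, -40, 0, -12, 0, 0, -40, 0, -12, 0, 0, -40, 0, -12, 0, 0, -40, 0, -12, 0, 0, -40, 0, -12, 0, 0, -40, 0, -12, 0, 0, -40, 0, -12, 0, 0, -40, 0, -12, 0]'

```text
time_s: 2.35
tcp_pos: [0.4524, 0.1196, 0.2229]
ee_rot: [[-0.189, 0.001, -0.982], [0.982, 0.001, -0.189], [0.0, -1.0, -0.001]]
wrist_force: [0.9, 0.5, 0.7]
gripper_width: 1.001
```

```bash
cat > st.py <<'E'
from h import *
import sys
O=np.array([0.5312,0.0169]);yaw=np.radians(10.87);ex=np.array([np.cos(yaw),np.sin(yaw)]);ey=np.array([-ex[1],ex[0]])
s=r.sense()
d=s['tcp_pos'][:2]-O
print('t',s['time_s'],'tcp',np.round(s['tcp_pos'],4),'bed',np.round([d@ex,d@ey],4),'zang',np.degrees(np.arctan2(s['ee_rot'][1][2],s['ee_rot'][0][2])).round(2),'down',np.round(np.array(s['ee_rot'])[:,1],3),'F',np.round(s['wrist_force'],1),'w',round(s['gripper_width'],3),'j',np.round(s['joints'],1))
for n in sys.argv[1:]:
    n,f=n.split(':');c=eyes.capture(n);cv2.imwrite(f'pics/{f}.png',c['img'])
E
python3 st.py
```

```text
t 2.35 tcp [0.4524 0.1196 0.2229] bed [-0.058   0.1157] zang -169.12 down [ 0.001  0.001 -1.   ] F [0.9 0.5 0.7] w 1.001 j [ 34.8   6.5 -20.6   0.  -62.8 -23.9]
```

Call:
play_rows --deltas '[0, -26.5, 0, -7.4, 0, 0, -26.5, 0, -7.4, 0, 0, -26.5, 0, -7.4, 0, 0, -26.5, 0, -7.4, 0, 0, -26.5, 0, -7.4, 0, 0, -26.5, 0, -7.4, 0, 0, -26.5, 0, -7.4, 0, 0, -26.5, 0, -7.4, 0, 0, 0, 0, 0, 0, 0, 0, 0, 0, 0]'

```text
time_s: 3.35
tcp_pos: [0.5498, -0.0763, 0.2222]
ee_rot: [[-0.187, -0.001, -0.982], [0.982, 0.0, -0.187], [0.0, -1.0, 0.001]]
wrist_force: [-0.4, 0.0, 0.0]
gripper_width: 1.0
```

```bash
python3 st.py wrist:w1 scene:s1
```

```text
t 3.35 tcp [ 0.5498 -0.0763  0.2222] bed [ 0.0007 -0.095 ] zang -169.22 down [-0.001  0.    -1.   ] F [-0.4  0.   0. ] w 1.0 j [  8.8  15.3  -9.5  -0.  -65.3   2. ]
```

View pics/w1.png

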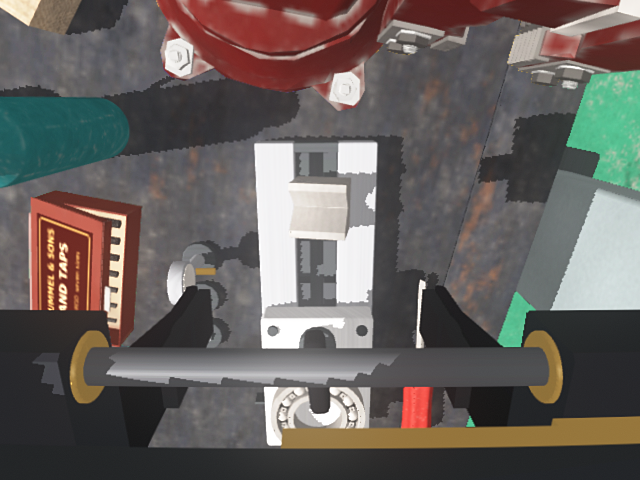

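View pics/s1.png

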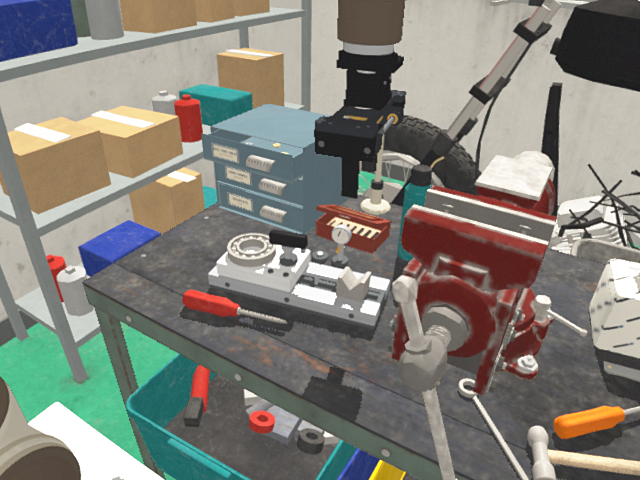

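```bash
cat > b.py <<'E'
from h import *
from st import O,ex,ey
s=r.sense();w=eyes.capture('wrist');c=eyes.capture('top')
bed=lambda p:np.round([(np.array(p[:2])-O)@ex,(np.array(p[:2])-O)@ey],4)
for p in [(291,181),(347,183),(349,207),(346,241),(292,237)]: print(p,bed(px2w(w,p,.064,s)),px2w(w,p,.064,s).round(4))
print('bed corners',bed(px2w(w,(254,142),.03,s)),bed(px2w(w,(378,141),.03,s)))
def tri(a,b):
    A=[]
    for cc,uv,ss in((c,a,None),(w,b,s)):
        R,t=ext(cc,ss);n=cv2.undistortPoints(np.array([[uv]],float),K(cc),np.array(cc['distortion']))[0,0]
        M=np.c_[R,t];A+= [n[0]*M[2]-M[0],n[1]*M[2]-M[1]]
    v=np.linalg.svd(np.array(A))[2][-1];return (v[:3]/v[3]).round(3)
print('slide',tri((434,330),(558,75)),'fix',tri((431,272.5),(405,38)))
a=w['img'][0:150,130:640];cv2.imwrite('pics/wz.png',cv2.resize(a,None,fx=1.56,fy=1.56*2))
E
python3 b.py
```

```text
t 3.45 tcp [ 0.5496 -0.0754  0.2225] bed [ 0.0006 -0.0942] zang -169.12 down [-0.  0. -1.] F [-0.1 -0.2 -0.1] w 0.997 j [  8.9  15.2  -9.5  -0.  -65.3   2. ]
(291, 181) [ 0.0189 -0.12  ] [ 0.5724 -0.0974  0.064 ]
(347, 183) [-0.0231 -0.1186] [ 0.5309 -0.1039  0.064 ]
(349, 207) [-0.0251 -0.1001] [ 0.5255 -0.0861  0.064 ]
(346, 241) [-0.0234 -0.0729] [ 0.522  -0.0591  0.064 ]
(292, 237) [ 0.0188 -0.0761] [ 0.564  -0.0543  0.064 ]
bed corners [ 0.0503 -0.1459] [-0.05   -0.1469]
slide [ 0.419 -0.204  0.101] fix [ 0.519 -0.204  0.103]
```

View pics/wz.png

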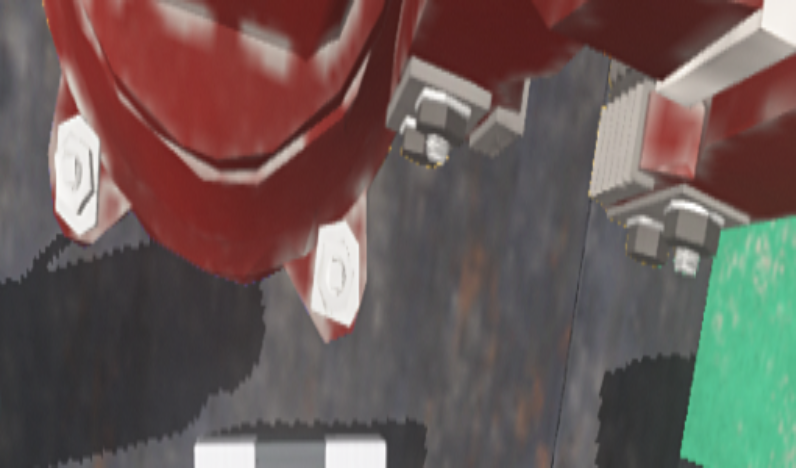

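```bash
cat > b2.py <<'E'
from h import *
c=eyes.capture('top');s=eyes.capture('scene')
def tri(a,b):
    A=[]
    for cc,uv in((c,a),(s,b)):
        R,t=ext(cc);n=cv2.undistortPoints(np.array([[uv]],float),K(cc),np.array(cc['distortion']))[0,0]
        M=np.c_[R,t];A+= [n[0]*M[2]-M[0],n[1]*M[2]-M[1]]
    v=np.linalg.svd(np.array(A))[2][-1];X=v[:3]/v[3];return X.round(3),w2px(c,X)-a,w2px(s,X)-b
print(tri((450,287),(426,190)),tri((456,321),(413,206)))
E
python3 b2.py
```

```text
(array([ 0.494, -0.191,  0.263]), array([[ 0.62210365, -0.30833818]]), array([[-0.7931191 ,  0.10244818]])) (array([ 0.446, -0.195,  0.264]), array([[-0.38766015,  0.20113855]]), array([[ 0.53254028, -0.06498839]]))
```

```bash
cat > b3.py <<'E'
from h import *
c=eyes.capture('top');w=eyes.capture('wrist');s=r.sense()
def tri(a,b):
    A=[]
    for cc,uv,ss in((c,a,None),(w,b,s)):
        R,t=ext(cc,ss);n=cv2.undistortPoints(np.array([[uv]],float),K(cc),np.array(cc['distortion']))[0,0]
        M=np.c_[R,t];A+= [n[0]*M[2]-M[0],n[1]*M[2]-M[1]]
    v=np.linalg.svd(np.array(A))[2][-1];X=v[:3]/v[3];return X.round(3),w2px(c,X)-a,w2px(w,X,s)-b
print(tri((412,225),(285,58)));print(tri((396,222),(275,88)));print('bolt',tri((404,260),(345,88)))
E
python3 b3.py
```

```text
(array([ 0.596, -0.176,  0.11 ]), array([[1.30140854, 4.15294115]]), array([[-12.91573802,   1.28263608]]))
(array([ 0.607, -0.159,  0.049]), array([[1.19759285, 5.21822943]]), array([[-13.76942997,   0.48956103]]))
bolt (array([ 0.545, -0.171,  0.035]), array([[-0.02755097, -0.03680634]]), array([[ 0.10502287, -0.041586  ]]))
```

Call:
play_rows --deltas '[0, -2.3, 20, 1.5, 0, 0, 0, 20, 0, 0, 0, 0, 20, 0, 0, 0, 0, 20, 0, 0, 0, 0, 20, 0, 0, 0, 0, 20, 0, 0, 0, 0, 20, 0, 0, 0, 0, 20, 0, 0, 0, 0, 15, 0, 0, 0, 0, 10, 0, 0]'

```text
time_s: 4.75
tcp_pos: [0.5484, -0.0783, 0.0364]
ee_rot: [[-0.189, -0.002, -0.982], [0.982, -0.0, -0.189], [0.0, -1.0, 0.002]]
wrist_force: [-0.1, -0.5, -0.1]
gripper_width: 1.001
```

Call:
play_rows --deltas '[60, 0, 0, 0, 0, 120, 0, 0, 0, 0, 180, 0, 0, 0, 0, 200, 0, 0, 0, 0, 220, 0, 0, 0, 0, 240, 0, 0, 0, 0, 255, 0, 0, 0, 0, 255, 0, 0, 0, 0, 255, 0, 0, 0, 0, 255, 0, 0, 0, 0]'

```text
time_s: 5.75
tcp_pos: [0.5467, -0.0789, 0.0376]
ee_rot: [[-0.188, -0.005, -0.982], [0.982, -0.001, -0.188], [0.0, -1.0, 0.005]]
wrist_force: [-5.3, 0.6, 6.2]
gripper_width: 0.513
```

```bash
python3 st.py scene:s2
```

```text
t 5.75 tcp [ 0.5467 -0.0789  0.0376] bed [-0.0028 -0.097 ] zang -169.16 down [-0.005 -0.001 -1.   ] F [-5.3  0.6  6.2] w 0.513 j [  8.6  26.9 -22.5  -0.  -40.9   2.2]
```

View pics/s2.png

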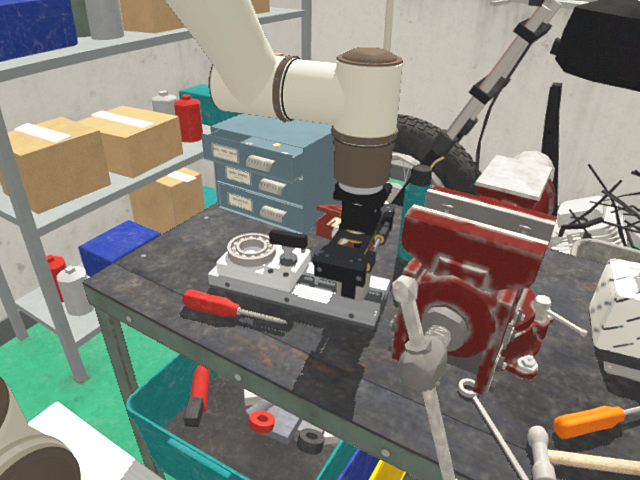

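Call:
play_rows --deltas '[255, 0, -8, 0, 0, 255, 0, -12, 0, 0, 255, 0, -12, 0, 0, 255, 0, -8, 0, 0, 255, 0, 0, 10, 0, 255, 0, 0, 20, 0, 255, 0, 0, 25, 0, 255, 0, 0, 25, 0, 255, 0, 0, 20, 0, 255, 0, 0, 10, 0]'

```text
time_s: 6.8
tcp_pos: [0.4376, -0.0996, 0.0772]
ee_rot: [[-0.187, -0.003, -0.982], [0.982, 0.0, -0.187], [0.001, -1.0, 0.003]]
wrist_force: [-0.1, -0.4, -5.0]
gripper_width: 0.513
```

```bash
python3 st.py scene:s3 wrist:w3
```

```text
t 6.8 tcp [ 0.4376 -0.0996  0.0772] bed [-0.1139 -0.0968] zang -169.2 down [-0.003  0.    -1.   ] F [-0.1 -0.4 -5. ] w 0.513 j [  8.   15.2 -34.6  -0.1 -40.4   2.8]
```

View pics/s3.png

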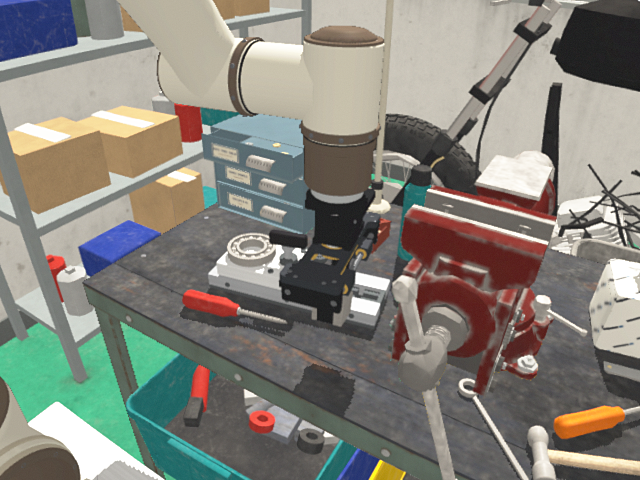

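View pics/w3.png

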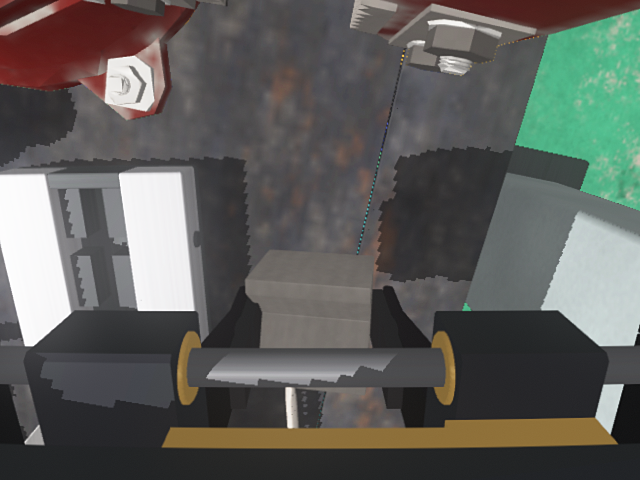

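Call:
play_rows --deltas '[255, 0, 12, 0, 0, 255, 0, 14, 0, 0, 255, 0, 14, 0, 0, 255, 0, 12, 0, 0, 255, 0, 8, 0, 0, 255, 0, 4, 0, 0, 255, 0, 3, 0, 0, 255, 0, 2, 0, 0, 255, 0, 0, 0, 0, 255, 0, 0, 0, 0]'

```text
time_s: 7.9
tcp_pos: [0.441, -0.0993, 0.0107]
ee_rot: [[-0.189, 0.0, -0.982], [0.982, -0.0, -0.189], [-0.0, -1.0, -0.0]]
wrist_force: [-6.1, 1.3, 14.8]
gripper_width: 0.517
```

Call:
play_rows --deltas '[255, 0, -1, 0, 0, 110, 0, 0, 0, 0, 85, 0, 0, 0, 0, 80, 0, 0, 0, 0, 80, 0, 0, 0, 0, 80, 0, 0, 0, 0, 80, 0, -8, 0, 0, 80, 0, -15, 0, 0, 80, 0, -20, 0, 0, 80, 0, -20, 0, 0]'

```text
time_s: 8.9
tcp_pos: [0.4409, -0.0992, 0.0736]
ee_rot: [[-0.189, -0.0, -0.982], [0.982, -0.0, -0.189], [-0.0, -1.0, 0.0]]
wrist_force: [0.4, -0.5, 0.2]
gripper_width: 0.687
```

```bash
python3 st.py scene:s4 
```

```text
t 8.9 tcp [ 0.4409 -0.0992  0.0736] bed [-0.1106 -0.097 ] zang -169.13 down [-0. -0. -1.] F [ 0.4 -0.5  0.2] w 0.687 j [  8.   15.7 -34.5   0.  -39.7   2.8]
```

View pics/s4.png

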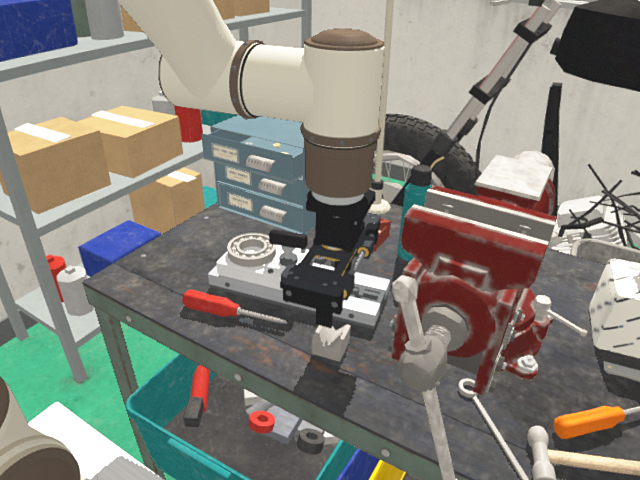

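Call:
play_rows --deltas '[150, 0, -20, 0, 0, 200, 0, -30, 0, 0, 255, 0, -30, 0, 0, 255, 0, -6, -15, 0, 255, 20, 0, -18, 0, 255, 30, 0, -18, 0, 255, 30, 0, -18, 0, 255, 30, 0, -18, 0, 255, 30, 0, -12, 0, 255, 30, 0, -12, 0]'

```text
time_s: 9.95
tcp_pos: [0.5181, 0.09, 0.1588]
ee_rot: [[-0.188, 0.0, -0.982], [0.982, 0.0, -0.188], [0.0, -1.0, -0.0]]
wrist_force: [1.2, 0.5, 1.2]
gripper_width: 0.008
```

Call:
play_rows --deltas '[255, 30, 0, 0, 0, 255, 30, 0, 0, 0, 255, 18, 0, 0, 0, 255, 5, 0, 0, 0, 255, 0, 20, 0, 0, 255, 0, 25, 0, 0, 255, 0, 20, 0, 0, 255, 0, 15, 0, 0, 255, 0, 10, 0, 0, 255, 0, 0, 0, 0]'

```text
time_s: 10.95
tcp_pos: [0.5015, 0.1693, 0.0674]
ee_rot: [[-0.188, -0.002, -0.982], [0.982, -0.002, -0.188], [-0.001, -1.0, 0.003]]
wrist_force: [0.8, 0.6, -0.4]
gripper_width: 0.007
```

```bash
python3 st.py scene:s5 top:t5 wrist:w5
```

```text
t 10.95 tcp [0.5015 0.1693 0.0674] bed [-0.0004  0.1553] zang -169.18 down [-0.002 -0.002 -1.   ] F [ 0.8  0.6 -0.4] w 0.007 j [ 36.2  22.6 -24.3  -0.  -43.3 -25.4]
```

View pics/s5.png

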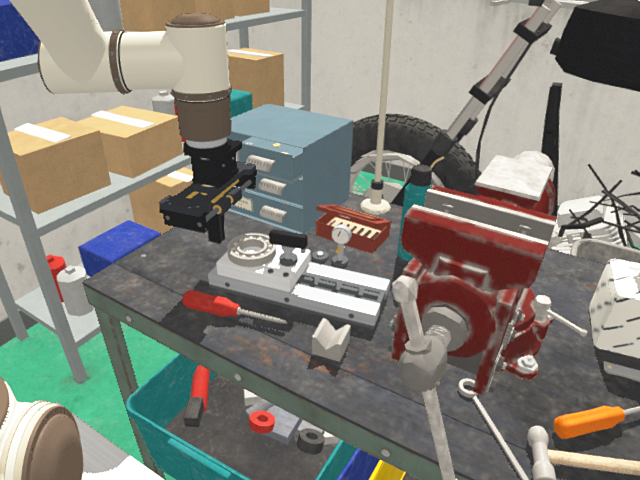

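View pics/w5.png

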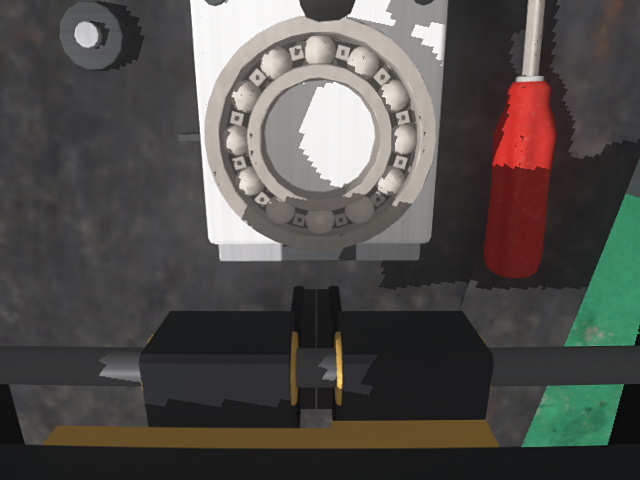

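Call:
play_rows --deltas '[255, 0, 12, 0, 0, 255, 0, 12, 0, 0, 255, 0, 3, 0, 0, 255, -5, 0, 0, 0, 255, -6, 0, 0, 0, 255, -8, 0, 0, 0, 255, -10, 0, 0, 0, 255, -10, 0, 0, 0, 255, -10, 0, 0, 0, 255, -10, 0, 0, 0]'

```text
time_s: 12.1
tcp_pos: [0.5139, 0.1118, 0.0417]
ee_rot: [[-0.188, 0.001, -0.982], [0.982, 0.001, -0.188], [0.001, -1.0, -0.001]]
wrist_force: [0.3, 5.3, -3.1]
gripper_width: 0.003
```

Call:
play_rows --deltas '[255, -10, 0, 0, 0, 255, -10, 0, 0, 0, 255, -10, 0, 0, 0, 255, -10, 0, 0, 0, 255, -10, 0, 0, 0, 255, -8, 0, 0, 0, 255, -5, 0, 0, 0, 255, 0, 0, 0, 0, 255, 0, 0, 0, 0, 255, 0, 0, 0, 0]'

```text
time_s: 13.1
tcp_pos: [0.5246, 0.0498, 0.0415]
ee_rot: [[-0.188, -0.001, -0.982], [0.982, -0.001, -0.188], [-0.001, -1.0, 0.002]]
wrist_force: [0.1, -1.3, -0.3]
gripper_width: 0.003
```

```bash
python3 st.py top:t6 wrist:w6
```

```text
t 13.1 tcp [0.5246 0.0498 0.0415] bed [-0.0003  0.0336] zang -169.14 down [-0.001 -0.001 -1.   ] F [ 0.1 -1.3 -0.3] w 0.003 j [ 23.1  24.6 -26.1   0.  -39.4 -12.3]
```

View pics/w6.png

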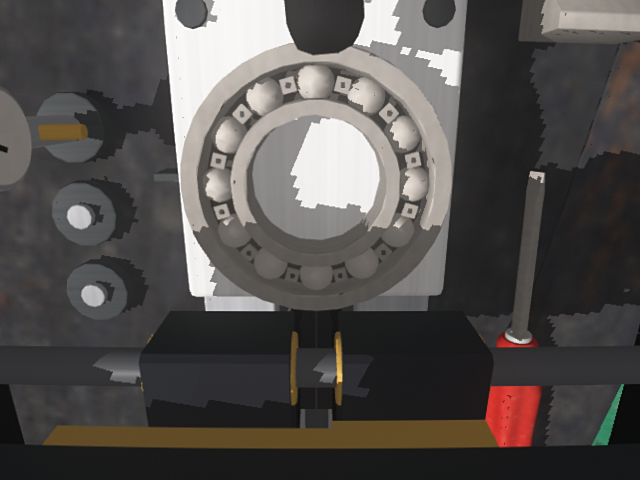

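View pics/t6.png

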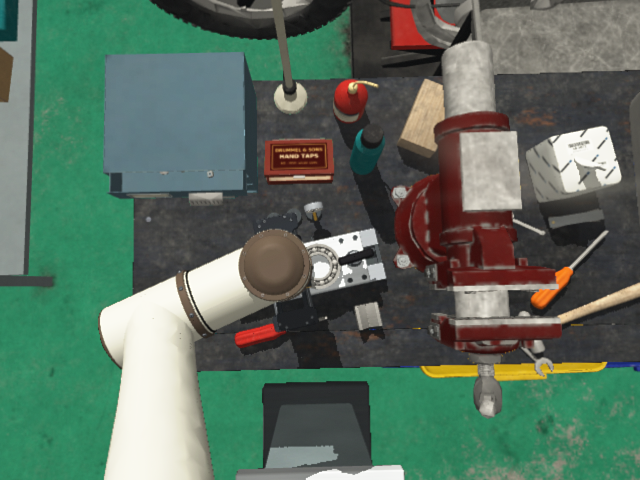

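```bash
cat > g.py <<'E'
from h import *
from st import O,ex,ey
s=r.sense();w=eyes.capture('wrist')
bed=lambda p:np.round([(np.array(p[:2])-O)@ex,(np.array(p[:2])-O)@ey],4)
for n,p,z in [('ringL',(181,180),.073),('ringR',(453,180),.073),('ringT',(315,42),.073),('tabz.05',(165,178),.05),('tabz.04',(165,178),.04),('foot1',(93,295),.013),('foot2',(79,216),.013),('gfoot',(72,127),.004),('tip',(62,131),.037)]:
    print(n,bed(px2w(w,p,z,s)))
# predicted pix for gauge positions
a=w['img'][60:330,0:240];cv2.imwrite('pics/gz.png',cv2.resize(a,None,fx=2.2,fy=2.2,interpolation=cv2.INTER_CUBIC))
E
python3 g.py
```

```text
t 13.2 tcp [0.5248 0.0502 0.0415] bed [0.     0.0339] zang -169.13 down [-0.001 -0.001 -1.   ] F [ 0.4 -0.  -0.2] w 0.004 j [ 23.1  24.6 -26.    0.  -39.4 -12.3]
ringL [ 0.0412 -0.025 ]
ringR [-0.0423 -0.0251]
ringT [ 0.0001 -0.0642]
tabz.05 [ 0.0542 -0.0219]
tabz.04 [ 0.0577 -0.0202]
foot1 [0.1088 0.0416]
foot2 [0.1092 0.0017]
gfoot [ 0.1111 -0.0379]
tip [ 0.097 -0.038]
```

View pics/gz.png

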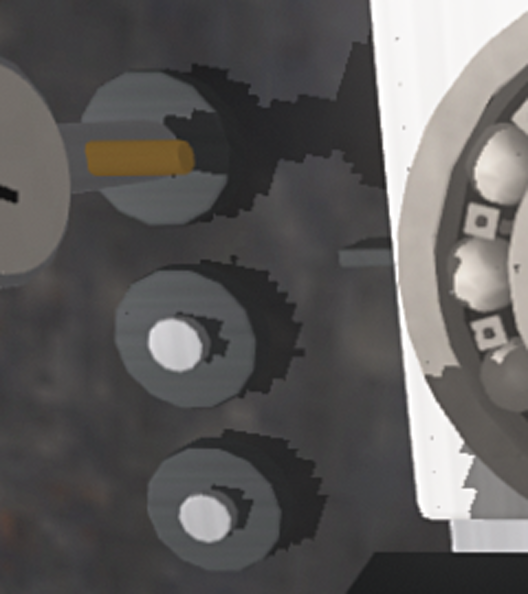

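Call:
play_rows --deltas '[255, -4, 0, 0, 0, 255, -4, 0, 0, 0, 255, -4, 0, 0, 0, 255, -3, 0, 0, 0, 255, -1.5, 0, 0, 0, 255, 0, 0, 0, 0, 255, 0, 0, 0, 0, 255, 0, 0, 0, 0, 255, 0, 0, 0, 0, 255, 0, 0, 0, 0]'

```text
time_s: 14.25
tcp_pos: [0.5284, 0.034, 0.0415]
ee_rot: [[-0.188, -0.0, -0.982], [0.982, -0.0, -0.188], [-0.0, -1.0, 0.0]]
wrist_force: [-0.1, 0.4, 0.5]
gripper_width: 0.006
```

```bash
python3 st.py wrist:w7; python3 - <<'E'
import cv2
a=cv2.imread('pics/w7.png')[40:330,0:480];cv2.imwrite('pics/w7z.png',cv2.resize(a,None,fx=1.66,fy=1.66,interpolation=cv2.INTER_CUBIC))
E
```

```text
t 14.25 tcp [0.5284 0.034  0.0415] bed [0.0005 0.0173] zang -169.14 down [-0. -0. -1.] F [-0.1  0.4  0.5] w 0.006 j [ 21.3  24.8 -25.8   0.  -39.5 -10.4]
```

View pics/w7z.png

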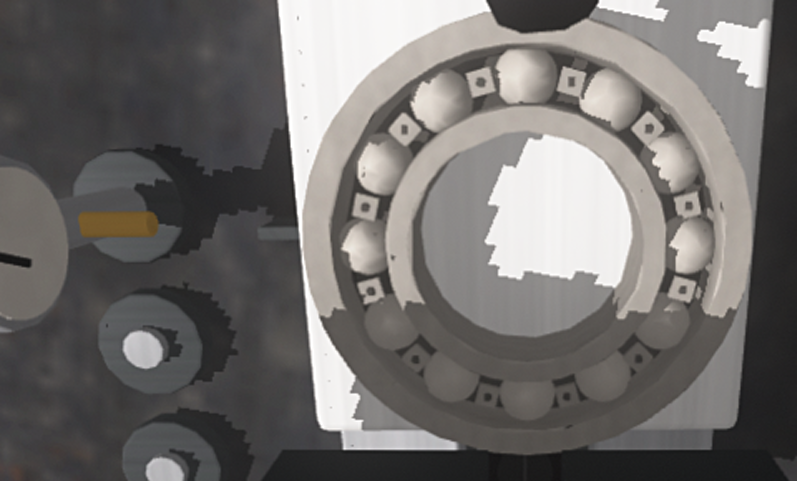

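```bash
cat > g2.py <<'E'
from h import *
from st import O,ex,ey
s=r.sense();w=eyes.capture('wrist')
bed=lambda p:np.round([(np.array(p[:2])-O)@ex,(np.array(p[:2])-O)@ey],4)
q=lambda x,y:((x+.5)/1.66-.5,40+(y+.5)/1.66-.5)
for n,p,z in [('ringL',q(302,232),.073),('ringR',q(753,232),.073),('ringT',q(527,8),.073),('tab.05',q(270,231),.05),('tab.055',q(270,231),.055),('foot1pin',q(166,470),.013),('foot2pin',q(144,350),.013),('foot2disc',q(152,343),.008),('tip',q(120,224),.037),('gfoot',q(130,207),.006),('gaugeexp',q(130,207),.0)]:
    print(n,bed(px2w(w,p,z,s)))
E
python3 g2.py
```

```text
t 14.3 tcp [0.5284 0.034  0.0415] bed [0.0005 0.0173] zang -169.14 down [-0. -0. -1.] F [ 0.1 -0.1  0.6] w 0.01 j [ 21.3  24.8 -25.8   0.  -39.5 -10.4]
ringL [ 0.0414 -0.0417]
ringR [-0.042  -0.0418]
ringT [-0.0001 -0.08  ]
tab.05 [ 0.0556 -0.0381]
tab.055 [ 0.0538 -0.0389]
foot1pin [0.1082 0.0403]
foot2pin [0.1088 0.0021]
foot2disc [0.1089 0.0016]
tip [ 0.0961 -0.0378]
gfoot [ 0.1102 -0.0377]
gaugeexp [ 0.1136 -0.0369]
```

Call:
play_rows --deltas '[255, 8, 0, 0, 0, 255, 0, -20, 0, 0, 200, 0, -35, 0, 0, 130, 0, -40, 0, 0, 130, 0, -20, 0, 0, 130, -20, 0, 0, 0, 130, -28, 0, 0, 0, 130, -28, 0, 0, 0, 130, -28, 0, 0, 0, 130, -20, 0, 0, 0]'

```text
time_s: 15.35
tcp_pos: [0.5503, -0.0807, 0.1565]
ee_rot: [[-0.188, -0.0, -0.982], [0.982, -0.0, -0.188], [-0.0, -1.0, 0.0]]
wrist_force: [0.5, 0.7, 0.3]
gripper_width: 0.483
```

Call:
play_rows --deltas '[130, -7, 0, 0, 0, 130, 0, 0, 0, 0, 130, 0, 0, 0, 0, 130, 0, 0, 0, 0, 130, 0, 0, 0, 0, 130, 0, 0, 0, 0, 130, 0, 0, 0, 0, 130, 0, 0, 0, 0, 130, 0, 0, 0, 0, 130, 0, 0, 0, 0]'

```text
time_s: 16.35
tcp_pos: [0.5515, -0.0866, 0.1565]
ee_rot: [[-0.188, -0.0, -0.982], [0.982, -0.0, -0.188], [-0.0, -1.0, 0.0]]
wrist_force: [-0.1, 0.5, -1.4]
gripper_width: 0.491
```

```bash
python3 st.py wrist:w8 scene:s8 top:t8
```

```text
t 16.35 tcp [ 0.5515 -0.0866  0.1565] bed [ 0.0004 -0.1055] zang -169.15 down [-0. -0. -1.] F [-0.1  0.5 -1.4] w 0.491 j [  7.7  18.9 -14.5   0.  -56.6   3.1]
```

View pics/w8.png

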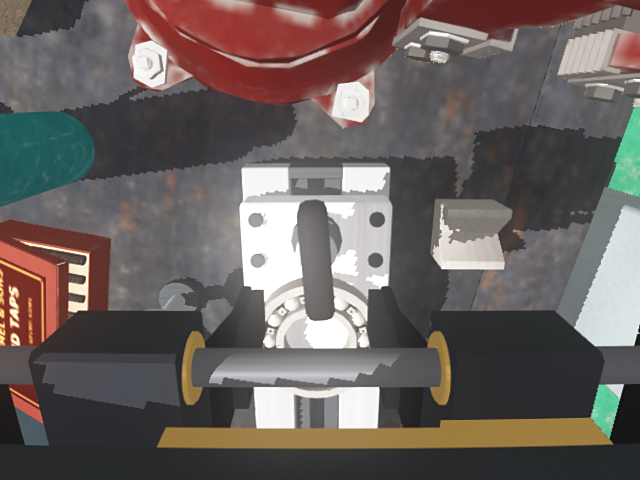

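View pics/s8.png

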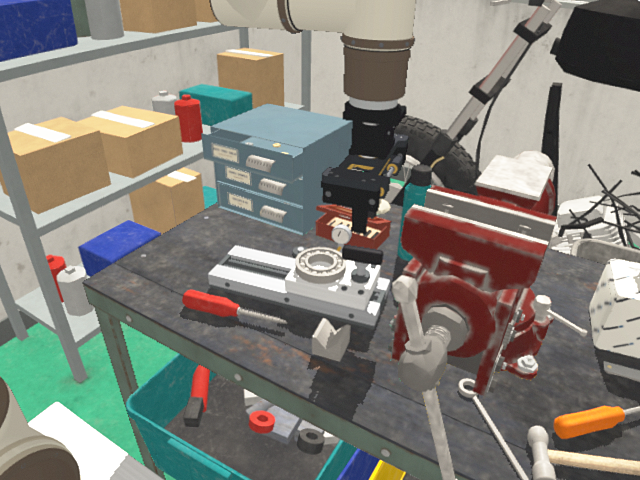

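View pics/t8.png

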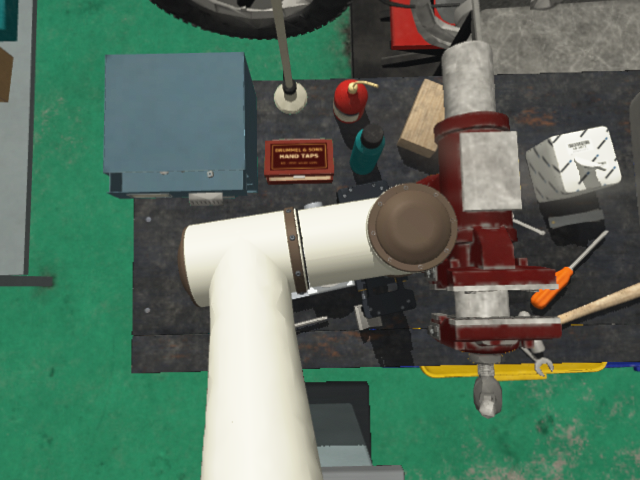

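```bash
cat > g3.py <<'E'
from h import *
from st import O,ex,ey
s=r.sense();w=eyes.capture('wrist');c=eyes.capture('top')
bed=lambda p:np.round([(np.array(p[:2])-O)@ex,(np.array(p[:2])-O)@ey],4)
a=bed(px2w(w,(311,200),.113,s));b=bed(px2w(w,(320,318),.113,s));print(a,b,(a+b)/2)
print(w2px(w,np.r_[O+ey*-.138,.113],s),w2px(w,np.r_[O+ey*-.074,.113],s),w2px(w,np.r_[O+ey*-.074,.089],s))
a=w['img'][150:330,220:420];cv2.imwrite('pics/w8z.png',cv2.resize(a,None,fx=3.3,fy=3.3,interpolation=cv2.INTER_CUBIC))
E
python3 g3.py
```

```text
t 16.5 tcp [ 0.5515 -0.0866  0.1565] bed [ 0.0004 -0.1055] zang -169.15 down [-0.  0. -1.] F [ 0.5 -0.2  0.1] w 0.489 j [  7.7  18.9 -14.5  -0.  -56.6   3.2]
[ 0.0025 -0.1419] [-0.0022 -0.0779] [ 0.00015 -0.1099 ]
[[316.07249712 207.77987981]] [[315.93672981 324.560679  ]] [[315.91034647 304.64210244]]
```

View pics/w8z.png

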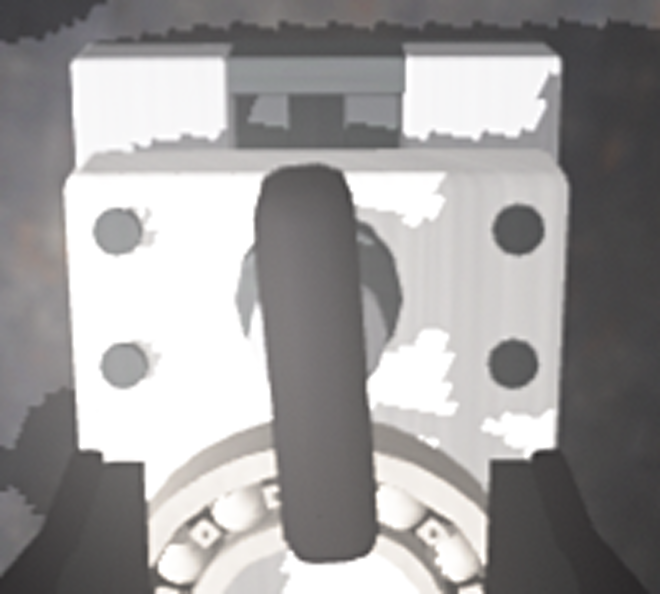

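```bash
cat > g4.py <<'E'
from h import *
from st import O,ex,ey
s=r.sense();w=eyes.capture('wrist')
bed=lambda p:np.round([(np.array(p[:2])-O)@ex,(np.array(p[:2])-O)@ey],4)
q=lambda x,y:(220+(x+.5)/3.3-.5,150+(y+.5)/3.3-.5)
for n,p,z in [('bedendL',q(75,57),.03),('bedendR',q(558,57),.03),('frontL',q(68,180),.057),('frontR',q(566,180),.057),('knobbase',q(320,292),.06)]: print(n,bed(px2w(w,p,z,s)))
E
python3 g4.py
```

```text
t 16.6 tcp [ 0.5515 -0.0867  0.1566] bed [ 0.0004 -0.1055] zang -169.15 down [ 0. -0. -1.] F [0.5 0.1 0.7] w 0.49 j [  7.7  18.9 -14.5   0.  -56.6   3.2]
bedendL [ 0.0493 -0.1464]
bedendR [-0.0487 -0.1465]
frontL [ 0.0471 -0.1271]
frontR [-0.0468 -0.1271]
knobbase [-0.0004 -0.1059]
```

Call:
play_rows --deltas '[130, -0.5, 0, 0.4, -0.07, 130, 0, 15, 0, 0, 130, 0, 20, 0, 0, 130, 0, 18, 0, 0, 130, 0, 10, 0, 0, 130, 0, 3, 0, 0, 130, 0, 0, 0, 0, 180, 0, 0, 0, 0, 215, 0, 0, 0, 0, 255, 0, 0, 0, 0]'

```text
time_s: 17.65
tcp_pos: [0.5516, -0.0871, 0.0913]
ee_rot: [[-0.257, 0.001, -0.966], [0.966, 0.0, -0.257], [-0.0, -1.0, -0.001]]
wrist_force: [0.2, 0.4, 0.3]
gripper_width: 0.298
```

Call:
play_rows --deltas '[255, 0, 0, 0, 0, 255, 0, 0, 0, 0, 255, 0, 0, 0, 0, 255, 0, 0, 0, 0, 255, 0, -4, 0, 0, 255, 0, -5, 0, 0, 255, 0, -5, 0, 0, 255, 0, 0, 0, 0, 255, 0, 0, 0, 0, 255, 0, 0, 0, 0]'

```text
time_s: 18.65
tcp_pos: [0.5515, -0.0871, 0.1051]
ee_rot: [[-0.257, 0.001, -0.966], [0.966, -0.0, -0.257], [-0.0, -1.0, -0.001]]
wrist_force: [1.3, -0.6, -1.2]
gripper_width: 0.182
```

```bash
python3 st.py wrist:w9 scene:s9
```

```text
t 18.65 tcp [ 0.5515 -0.0871  0.1051] bed [ 0.0003 -0.106 ] zang -165.12 down [ 0.001 -0.    -1.   ] F [ 1.3 -0.6 -1.2] w 0.182 j [  7.7  22.1 -18.1   0.  -49.7   7.2]
```

View pics/w9.png

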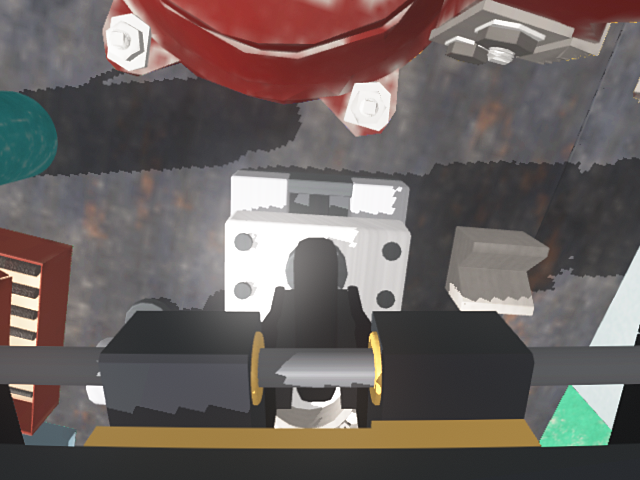

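View pics/s9.png

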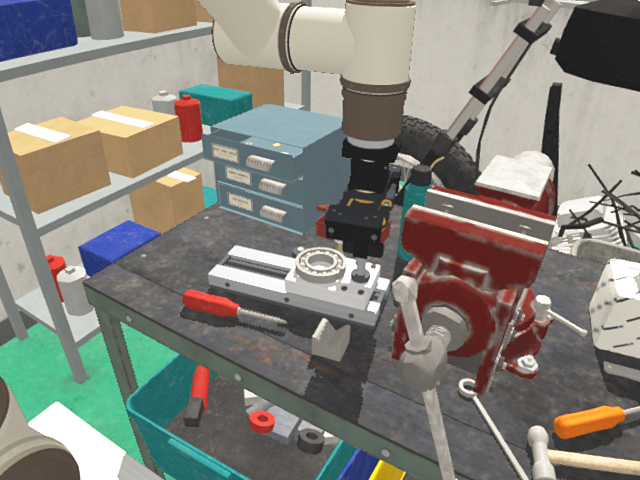

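Call:
play_rows --deltas '[255, 0, -0.8, 0, -0.03, 255, 0, 0, 0, -0.06, 255, 0, 0, 0, -0.08, 255, 0, 0, 0, -0.08, 255, 0, 0, 0, -0.08, 255, 0, 0, 0, -0.08, 255, 0, 0, 0, -0.08, 255, 0, 0, 0, -0.06, 255, 0, 0, 0, -0.05, 255, 0, 0, 0, 0]'

```text
time_s: 19.75
tcp_pos: [0.551, -0.0874, 0.1052]
ee_rot: [[-0.757, -0.001, -0.653], [0.653, -0.0, -0.757], [0.0, -1.0, 0.001]]
wrist_force: [1.2, -0.8, -2.8]
gripper_width: 0.176
```

```bash
python3 st.py wrist:w10 scene:s10;python3 -c "
from station import r;print(r.sense()['moment'])"
```

```text
t 19.75 tcp [ 0.551  -0.0874  0.1052] bed [-0.0003 -0.1062] zang -130.76 down [-0.001 -0.    -1.   ] F [ 1.2 -0.8 -2.8] w 0.176 j [  7.6  22.1 -18.1   0.  -49.8  41.6]
[-0.30603219 -0.49479413  0.0898752 ]
```

View pics/w10.png

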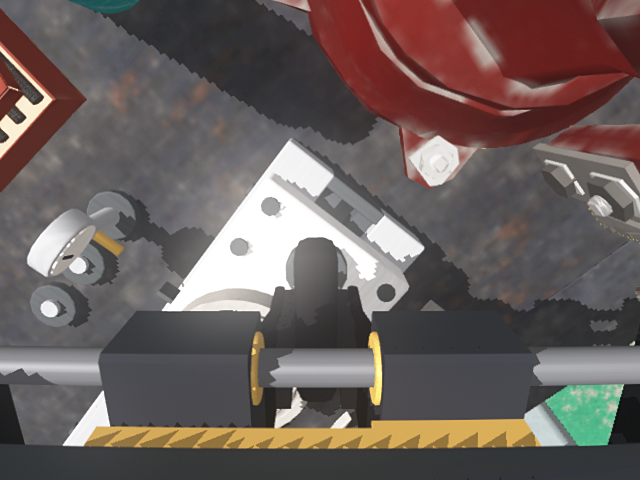

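View pics/s10.png

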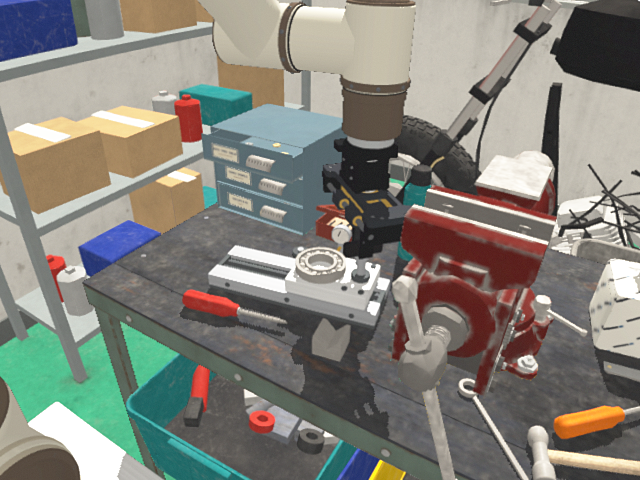

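Call:
play_rows --deltas '[255, 0, 0, 0, -0.03, 255, 0, 0, 0, -0.05, 255, 0, 0, 0, -0.05, 255, 0, 0, 0, -0.05, 255, 0, 0, 0, -0.05, 255, 0, 0, 0, -0.05, 255, 0, 0, 0, -0.05, 255, 0, 0, 0, -0.04, 255, 0, 0, 0, -0.03, 255, 0, 0, 0, 0]'

```text
time_s: 20.85
tcp_pos: [0.5508, -0.0876, 0.1052]
ee_rot: [[-0.952, -0.001, -0.307], [0.307, -0.001, -0.952], [0.001, -1.0, 0.001]]
wrist_force: [1.2, -2.5, -2.4]
gripper_width: 0.182
```

Call:
play_rows --deltas '[255, 0, 0, 0, -0.03, 255, 0, 0, 0, -0.03, 255, 0, 0, 0, -0.03, 255, 0, 0, 0, -0.03, 255, 0, 0, 0, -0.03, 255, 0, 0, 0, -0.03, 255, 0, 0, 0, -0.03, 255, 0, 0, 0, -0.03, 255, 0, 0, 0, 0, 255, 0, 0, 0, 0]'

```text
time_s: 21.85
tcp_pos: [0.5507, -0.0877, 0.1052]
ee_rot: [[-0.997, -0.001, -0.073], [0.073, -0.001, -0.997], [0.001, -1.0, 0.001]]
wrist_force: [1.0, -3.9, -2.5]
gripper_width: 0.182
```

```bash
python3 st.py scene:s11 wrist:w11
```

```text
t 21.85 tcp [ 0.5507 -0.0877  0.1052] bed [-0.0005 -0.1064] zang -94.16 down [-0.001 -0.001 -1.   ] F [ 1.  -3.9 -2.5] w 0.182 j [  7.6  22.1 -18.1   0.  -49.8  78.2]
```

View pics/s11.png

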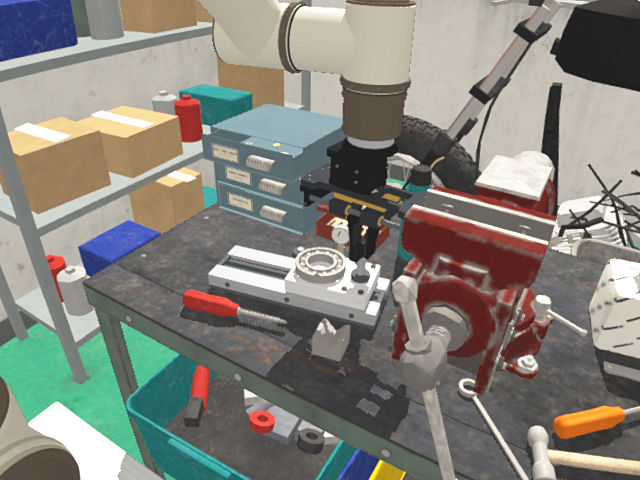

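Call:
play_rows --deltas '[255, 0, 0, 0, -0.03, 255, 0, 0, 0, -0.03, 255, 0, 0, 0, -0.03, 255, 0, 0, 0, -0.03, 255, 0, 0, 0, -0.03, 255, 0, 0, 0, -0.03, 255, 0, 0, 0, -0.03, 255, 0, 0, 0, -0.03, 255, 0, 0, 0, -0.022, 255, 0, 0, 0, 0]'

```text
time_s: 22.95
tcp_pos: [0.5507, -0.0873, 0.1052]
ee_rot: [[-0.982, -0.001, 0.189], [-0.189, -0.0, -0.982], [0.001, -1.0, 0.0]]
wrist_force: [0.4, -4.0, -2.9]
gripper_width: 0.182
```

```bash
python3 st.py scene:s12 wrist:w12
```

```text
t 22.95 tcp [ 0.5507 -0.0873  0.1052] bed [-0.0005 -0.1061] zang -79.09 down [-0.001 -0.    -1.   ] F [ 0.4 -4.  -2.9] w 0.182 j [  7.6  22.1 -18.1   0.  -49.8  93.3]
```

View pics/w12.png

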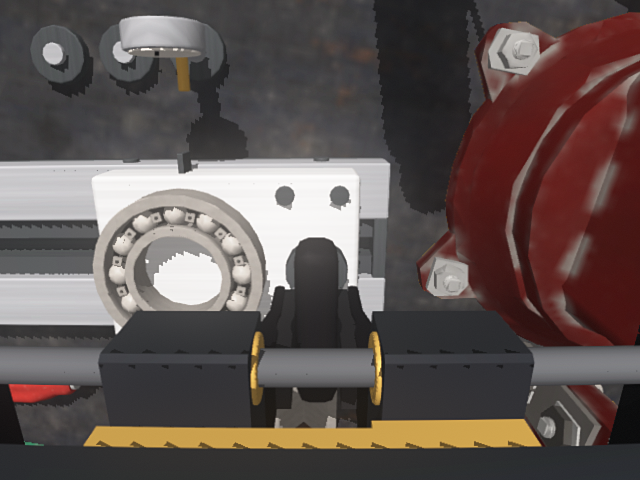

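```bash
cat > g5.py <<'E'
from h import *
from st import O,ex,ey
s=r.sense();w=eyes.capture('wrist')
bed=lambda p:np.round([(np.array(p[:2])-O)@ex,(np.array(p[:2])-O)@ey],4)
for n,p,z in [('tab.05',(184,154),.05),('tab.04',(184,154),.04),('tip',(184,89),.037),('foot1pin',(53,54),.013),('foot2pin',(124,50),.013),('ringL',(94,268),.073),('ringR',(265,268),.073),('frontedge',(358,175),.057),('bedend',(389,165),.03)]: print(n,bed(px2w(w,p,z,s)))
a=w['img'][0:220,0:400];cv2.imwrite('pics/w12z.png',cv2.resize(a,None,fx=2,fy=2,interpolation=cv2.INTER_CUBIC))
E
python3 g5.py
```

```text
t 23.05 tcp [ 0.5507 -0.0873  0.1052] bed [-0.0005 -0.106 ] zang -79.1 down [-0.001 -0.    -1.   ] F [ 0.1 -3.4 -2.9] w 0.18 j [  7.6  22.1 -18.1   0.  -49.8  93.3]
tab.05 [ 0.0573 -0.0392]
tab.04 [ 0.0561 -0.0362]
tip [ 0.0887 -0.0381]
foot1pin [0.1088 0.0412]
foot2pin [0.1103 0.0007]
ringL [0.0049 0.0031]
ringR [ 0.0052 -0.0808]
frontedge [ 0.0478 -0.126 ]
bedend [ 0.0491 -0.1456]
```

View pics/w12z.png

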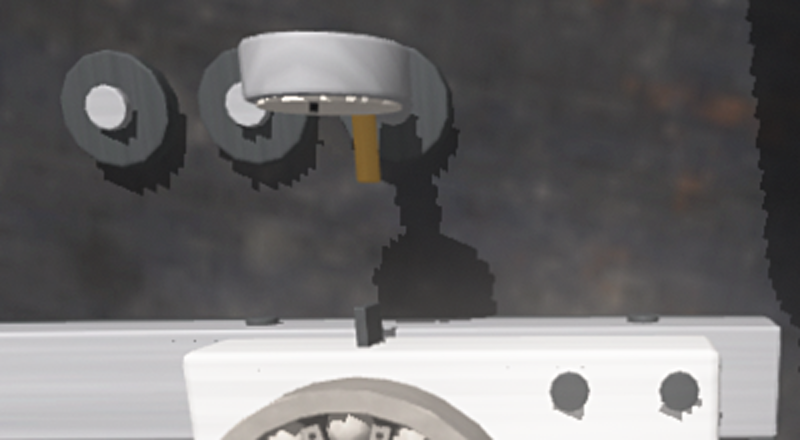

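Call:
play_rows --deltas '[255, 0, 2, 0, 0, 255, 0, 2, 0, 0, 255, 0, 2, 0, 0, 255, 0, 2, 0, 0, 255, 0, 2, 0, 0, 255, 0, 2, 0, 0, 255, 0, 1.5, 0, 0, 255, 0, 1, 0, 0, 255, 0, 0, 0, 0, 255, 0, 0, 0, 0]'

```text
time_s: 24.1
tcp_pos: [0.5509, -0.0873, 0.0909]
ee_rot: [[-0.982, -0.001, 0.19], [-0.19, -0.0, -0.982], [0.001, -1.0, 0.0]]
wrist_force: [-3.9, -4.3, 4.0]
gripper_width: 0.183
```

```bash
python3 st.py
```

```text
t 24.1 tcp [ 0.5509 -0.0873  0.0909] bed [-0.0003 -0.1061] zang -79.07 down [-0.001 -0.    -1.   ] F [-3.9 -4.3  4. ] w 0.183 j [  7.6  23.1 -19.    0.  -47.9  93.3]
```

Call:
play_rows --deltas '[255, 0, 0.7, 0, 0, 255, 0, 0.7, 0, 0, 255, 0, 0.6, 0, 0, 255, 0, 0, 0, 0, 255, 0, 0, 0, 0, 255, 0, 0, 0, 0, 255, 0, 0, 0, 0, 255, 0, 0, 0, 0, 255, 0, 0, 0, 0, 255, 0, 0, 0, 0]'

```text
time_s: 25.1
tcp_pos: [0.5511, -0.0874, 0.0908]
ee_rot: [[-0.982, 0.0, 0.19], [-0.19, -0.001, -0.982], [-0.0, -1.0, 0.001]]
wrist_force: [-6.7, -3.0, 12.6]
gripper_width: 0.178
```

Call:
play_rows --deltas '[255, 0, -1.5, 0, 0, 200, 0, 0, 0, 0, 160, 0, 0, 0, 0, 150, 0, 0, 0, 0, 150, 0, 0, 0, 0, 150, 0, 0, 0, 0, 150, 0, -5, 0, 0, 150, 0, -10, 0, 0, 150, 0, -20, 0, 0, 150, 0, -20, 0, 0]'

```text
time_s: 26.1
tcp_pos: [0.5513, -0.0873, 0.1466]
ee_rot: [[-0.982, 0.0, 0.19], [-0.19, -0.0, -0.982], [-0.0, -1.0, 0.0]]
wrist_force: [0.4, 0.2, 0.8]
gripper_width: 0.414
```

```bash
python3 st.py scene:s13 wrist:w13
```

```text
t 26.1 tcp [ 0.5513 -0.0873  0.1466] bed [ 1.000e-04 -1.061e-01] zang -79.07 down [ 0. -0. -1.] F [0.4 0.2 0.8] w 0.414 j [  7.6  19.4 -15.3   0.  -55.3  93.3]
```

View pics/w13.png

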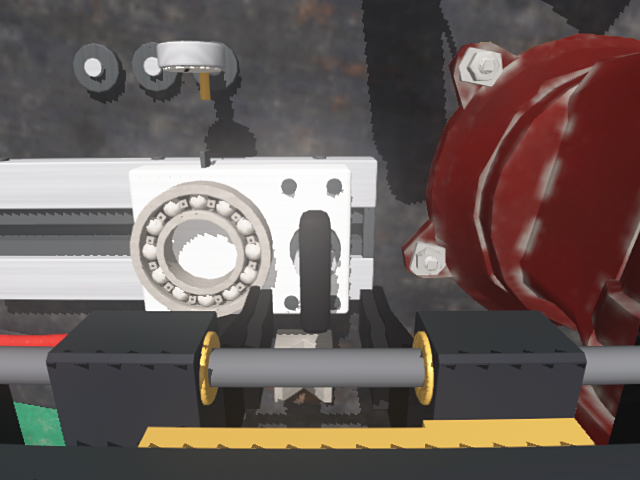

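View pics/s13.png

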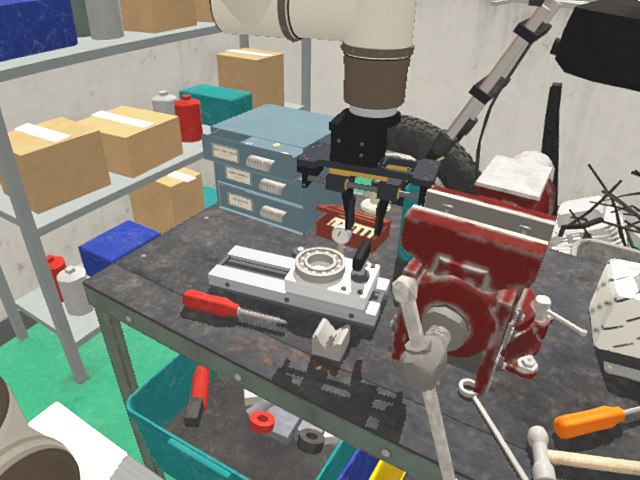

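Call:
play_rows --deltas '[150, 0, -30, 0, 0, 150, 0, -35, 0, 0, 150, 0, -35, 0, 0, 150, 0, -20, 0, 0, 150, 0, 0, -30, 0, 150, 0, 0, -40, 0, 150, 0, 0, -40, 0, 150, 20, 0, -40, 0, 150, 20, 0, -40, 0, 150, 20, 0, -30, 0]'

```text
time_s: 27.2
tcp_pos: [0.4492, 0.1189, 0.2651]
ee_rot: [[-0.982, -0.0, 0.19], [-0.19, 0.0, -0.982], [0.0, -1.0, -0.0]]
wrist_force: [0.1, 0.6, 0.9]
gripper_width: 0.409
```

```bash
python3 st.py scene:s14 top:t14; python3 - <<'E'
import cv2
a=cv2.imread('pics/s14.png')[190:370,190:400];cv2.imwrite('pics/s14z.png',cv2.resize(a,None,fx=3.3,fy=3.3,interpolation=cv2.INTER_CUBIC))
a=cv2.imread('pics/t14.png')[185:355,215:400];cv2.imwrite('pics/t14z.png',cv2.resize(a,None,fx=3.5,fy=3.5,interpolation=cv2.INTER_CUBIC))
E
```

```text
t 27.2 tcp [0.4492 0.1189 0.2651] bed [-0.0613  0.1157] zang -79.03 down [-0.  0. -1.] F [0.1 0.6 0.9] w 0.409 j [ 34.9   4.4 -16.8  -0.  -68.8  66. ]
```

View pics/s14z.png

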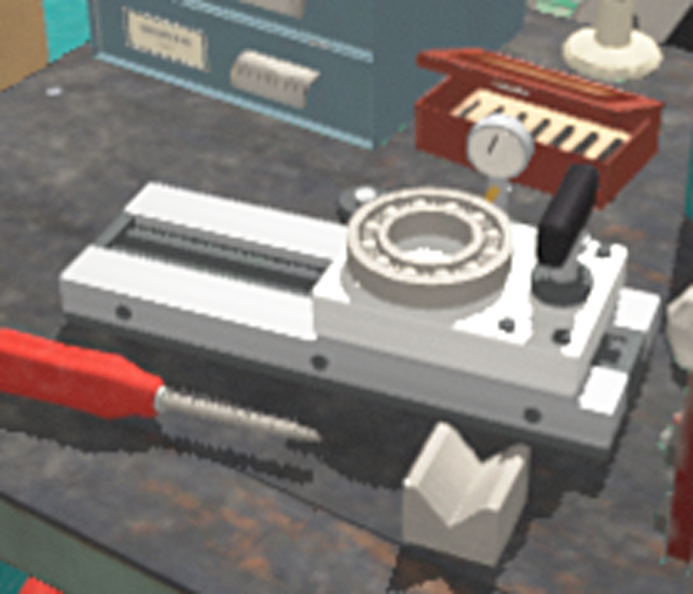

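View pics/t14z.png

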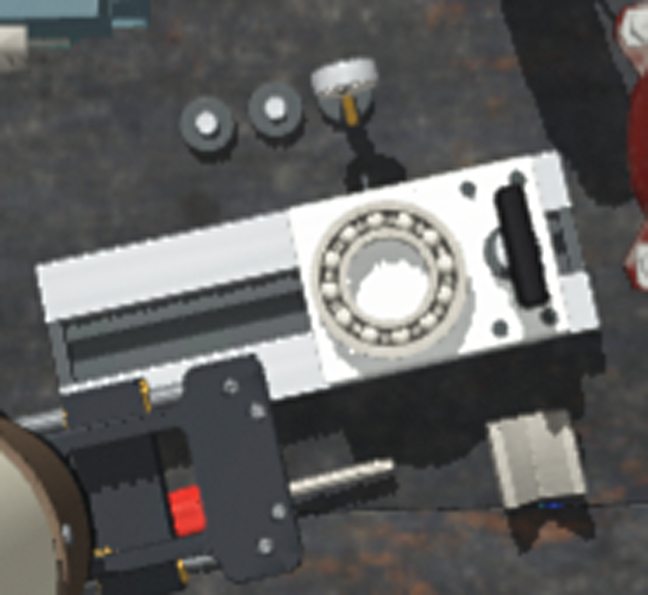

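```bash
cat > g6.py <<'E'
from h import *
from st import O,ex,ey
c=eyes.capture('top');s=eyes.capture('scene')
bed=lambda p:np.round([(np.array(p[:2])-O)@ex,(np.array(p[:2])-O)@ey],4)
q=lambda x,y:(215+(x+.5)/3.5-.5,185+(y+.5)/3.5-.5)
print('bearing',bed(px2w(c,q(391,278),.073)))
for h in(0,.004,.015):
    P=[np.r_[O+ey*(-.1065)+ex*a,.101+h+b] for a in(-.032,.032) for b in(-.012,.012)]
    uv=w2px(s,P);print(h,np.round(((uv+.5-[190,190])*3.3-.5)).tolist())
a=bed(px2w(c,q(509,186),.113));b=bed(px2w(c,q(537,306),.113));print('bar',a,b,np.degrees(np.arctan2(*(a-b)[::-1])))
E
python3 g6.py
```

```text
t 27.3 tcp [0.4481 0.1194 0.2656] bed [-0.0622  0.1164] zang -78.8 down [-0.     0.001 -1.   ] F [0.1 0.2 0.2] w 0.411 j [ 35.    4.2 -16.8  -0.1 -68.9  66.2]
bearing [ 0.0006 -0.039 ]
0 [[545.0, 271.0], [548.0, 228.0], [582.0, 201.0], [586.0, 160.0]]
0.004 [[546.0, 264.0], [549.0, 221.0], [583.0, 194.0], [587.0, 153.0]]
0.015 [[547.0, 244.0], [550.0, 200.0], [585.0, 175.0], [588.0, 133.0]]
bar [ 0.0317 -0.1053] [-0.0299 -0.1055] 0.18602460450752067
```

```bash
python3 -c "
from station import r
print(r.finish_job())"
```

```text
the job is handed in; nothing more can be done
None
```

The carriage is locked at the gauge's station. The vee block stands upright on the bench on the robot's side of the bed. The job was handed in at about 27 s, with the robot clear of everything.

I lifted the vee block off the slide, then pushed the carriage by its +y end face until the bearing stood opposite the gauge. That is the third station. I then pulled the T-knob up, turned it a quarter turn anticlockwise, pushed it home and let go.

**Alignment:** the last top picture put the bearing at bed y −39 mm. My readings of the gauge lay between −37 and −39.5 mm, so the two agree to about 1–2 mm.

**Knob turn:** the bar lies 0.2° off square across the bed.

**Knob home:** pushing down met a hard stop at 12.6 N, with the fingers back at the height where they first gripped the bar. The outline in the scene picture matches the home position, but only to within about 3 mm.

**Disagreement:** before locking, one reading of the bar's ends put the knob 4 mm further along than expected. I put that down to perspective, because the carriage edge, bearing and tab readings all agreed with each other.

**Other items:** in the final pictures the gauge looks untouched and the screwdriver is where it was. I moved nothing near the spray can, but did not check its position separately. During the turn I estimated the gripper passed only about 3–5 mm from the vise. The force readings stayed under 5 N and showed no contact.

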